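# Set a telescopic duct-support post to height

## Task

Bring the orange telescopic support post to the same height as the white one, so that a wiring duct will lie level across the two: twist its cradle head counter-clockwise to unlock the tube, draw it up until the two cradles are level, then twist it fully back to lock it and let go. Leave the white post and the blue post set as they are.

Things in the scene. Friction and masses are not known exactly. Their poses are not given: they have to be found in the camera images.
- orange_head (a point): Centre of the orange U-shaped cradle head on a fixed telescopic post (90 mm foot, 32 mm sleeve, orange collar 44 mm wide up to 164 mm above the bench): 44 mm long (x, along the trough), 50 mm over its two flat cheeks (y; grip there, from above), 42 mm high (z up). The point is on the post's axis, 21 mm below the top; 201 mm above the bench when fully down. Starts locked, drawn out 0 to 20 mm.
- orange_twist (a joint): Turn of the orange head and inner tube about the post's vertical axis, rad: 0 = locked, at a stop (start); grows counter-clockwise from above to a stop at 1.2. Below 0.4 a cam clamps: turning takes about 0.2 N m and only forcing slides it. At about 1.0 it is free: slides up with some 8 N (travel 120 mm in all), stays where left. Back at 0 it is locked at that height.
- white_head (a point): Centre of the white cradle head, of the same shape and size, on a like post with a white collar: the height to match. It is locked 60 to 110 mm drawn out, so this point stands 261 to 311 mm above the bench. To be compared with, not handled.
- blue_head (a point): Centre of the blue cradle head on a third like post with a blue collar, at a height of its own (this point 221 to 301 mm above the bench); no part of the job. The posts stand in a row across the bench in any order, at least 180 mm apart, each turned up to 0.4 rad; low hand tools lie between them.
Not all that is in view belongs to the job. What is shaped like the part that bears orange_head but green is not meant.

How it is judged:
By the outcome, as a careful person would: the job done as asked, in the order asked, and still so for the second after the job is handed in, with the robot touching nothing.
It also fails if it takes over 40 s, if anything falls off the work surface, if the arm or the gripper's body presses on something with over 40 N, if the wrist force passes 120 N, or if a joint passes its speed limit or range.

## Robot

A 6-joint arm with a two-finger parallel gripper is mounted at the origin on the work surface. World frame = base frame: x ahead of the robot, y to its left, z up, the work surface at z = 0. Lengths are in m, angles in rad, forces in N, time in s.
With the tool pointing down it reaches from about 0.35 to 1 m from the base axis. Payload 7.1 kg.
Tool frame: the origin (TCP) lies between the finger pads; the fingertips stand 14 mm ahead of it and the grasp point (between the pads) lies 5 mm behind it; z points along the fingers, y is the line along which they close (so a half turn about z gives the same grasp; the last joint's range is limited). The gripper opens to 85 mm and grips with 20 to 120 N. Pads are 22 mm wide; open, the fingers measure 114 mm over their backs; the gripper's body (76 mm by 85 mm) begins 54 mm behind the grasp point. The pads swing forward as they close: fully open they stand 13 mm farther back than shut.
Start: joints at [1.151, 0.423, 1.63, -0, 1.089, -0.019], TCP at [0.244, 0.575, 0.245] pointing down, gripper open.
Joint ranges: [-3, 3], [-0.9, 2.11], [0.09, 2.58], [-1.31, 4.45], [0.11, 2.69], [-2.54, 2.54]. Speed limits (rad/s): [2.39, 2.39, 3.01, 3.14, 3.14, 3.14].

## Interface

Orientations are given as a unit quaternion [x, y, z, w].
In Python, from rig import * gives the robot as it stands. Calls block until the motion is done:
- reach(position, orientation): joint-space move of the TCP to a pose.
- move_l(position, attitude=None, vel=0.15): straight line of the TCP; attitude=None keeps the orientation; vel is the mean speed in m/s.
- goto_joints(angles): joint-space move.
- gripper_to(opening, squeeze=None): opening from 0.0 (shut) to 1.0 (fully open); squeeze is the grip in N (None keeps the last); returns when the fingers have stopped.
- wait(seconds).
- inverse_kinematics(position, orientation): joint angles nearest the present ones, or None.
- snapshot(name): name is "scene" or "top" or "wrist"; returns the picture (400x640x3 uint8, red, green, blue); there is no depth.
- get_calibration(name): a dict with "intrinsics" (3x3 intrinsics, pixels), "R" (3x3) and "t" (3): a world point X has camera coordinates R X + t; the wrist camera has in their place "mount" (4x4, takes a point from camera to tool coordinates, whose origin is the TCP and whose axes are the flange's). Camera axes: x right, y down, z forward; pixel columns grow to the right and rows downward; lengths in m; the calibration is good to about 2 mm. The wrist camera is an equidistant fisheye: a pixel r from the principal point sees the ray r / f radians off the axis. A picture is of the moment at which its call begins: read the wrist's pose just before it. get_calibration takes no time and is no camera call.
A pose or a line that the arm cannot do raises IKError and nothing moves.
- job_done(): hands the job in; it is judged then, once.
Trained networks look in the newest picture that a camera, given by its name, has taken for a name from the list of things; names that differ only in an ending like _2 or _b are one class to them, and where a whole thing is asked for, a point or a joint stands for the part that bears it (a point fixed in the world has none). Each returns a list of dicts, best first, with "p" (0 to 1); they miss things now and then, are a little off and sometimes report something else, mostly with a low value. They report only what shows in the picture. A call takes as long as a camera call. They do not tell look-alikes from the thing itself.
- recognise(camera, name): "at" ([column, row] in pixels, amid what is visible of it).
- trace(camera, name): "mask" (400x640 bool, what is visible of it) and "at" ([column, row] in pixels, amid what is visible of it).
- spot_point(camera, name): "at" ([column, row] in pixels: a listed point, or the origin of a listed thing).
Readings, each from a call of its own:
- current_time_s(): time.
- current_joints(): joint angles.
- current_joint_velocities(): joint speeds.
- current_effort(): joint torques, N m.
- current_eef_pos(): TCP position.
- current_eef_rot(): TCP orientation.
- current_force(): force on the tool from outside, world axes, zero at the start.
- current_wrist_torque(): the same for the moment, N m.
- current_grip_width(): opening from 0.0 (shut) to 1.0 (fully open).
- current_grip_force(): force on a finger pad.
Only numpy, scipy, OpenCV 4.12 (cv2) and the standard library are available. Lean on these libraries where they do the work, as an engineer would, in place of code of your own. Each camera call takes 0.05 s, during which the arm holds its last target. There are 200 camera calls.

## Working session

There is one attempt and no reset: what is moved stays moved. The work goes in short steps, each a Python script; the robot and the scene stay as the last script left them, time stands still between calls to the robot, and variables do not carry over. Pictures are saved under pics/ and viewed, at most 10 in all, crops included, and the job is handed in when it is done.

```bash
mkdir -p pics; ls
python3 - <<'E'
from rig import *
import cv2,numpy as np
for c in ["scene","top"]:
    im=snapshot(c); cv2.imwrite(f"pics/{c}0.png",im[:,:,::-1])
    k=get_calibration(c); print(c,np.round(k["intrinsics"],1).tolist(),np.round(k["R"],3).tolist(),np.round(k["t"],3).tolist())
    for n in ["orange_head","white_head","blue_head"]:
        print(n,[(np.round(d["at"],1).tolist(),round(d["p"],2)) for d in spot_point(c,n)])
print(current_time_s(),current_eef_rot())
E
```

```text
pics
scene [[509.6, 0.0, 311.2], [0.0, 509.6, 199.0], [0.0, 0.0, 1.0]] [[-0.857, 0.515, -0.014], [0.38, 0.613, -0.692], [-0.348, -0.599, -0.721]] [0.426, -0.079, 1.159]
orange_head [([300.1, 188.8], 0.68), ([448.7, 228.8], 0.58)]
white_head [([213.5, 75.7], 0.73)]
blue_head [([360.4, 292.6], 0.66)]
top [[437.0, 0.0, 325.8], [0.0, 437.0, 191.2], [0.0, 0.0, 1.0]] [[0.098, -0.995, 0.004], [-0.972, -0.097, -0.214], [0.214, 0.017, -0.977]] [-0.033, 0.501, 1.036]
orange_head [([239.4, 226.5], 0.83)]
white_head [([460.4, 160.5], 0.65)]
blue_head [([227.9, 133.2], 0.74)]
0.4 [ 1.99041764e-01  9.79991000e-01 -1.25086527e-04 -3.66237759e-05]
```

View pics/scene0.png

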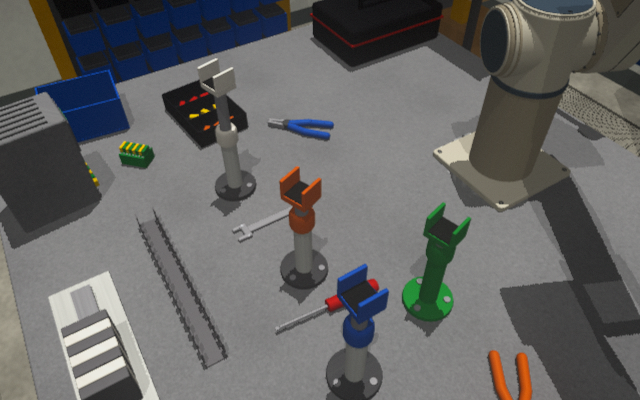

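View pics/top0.png

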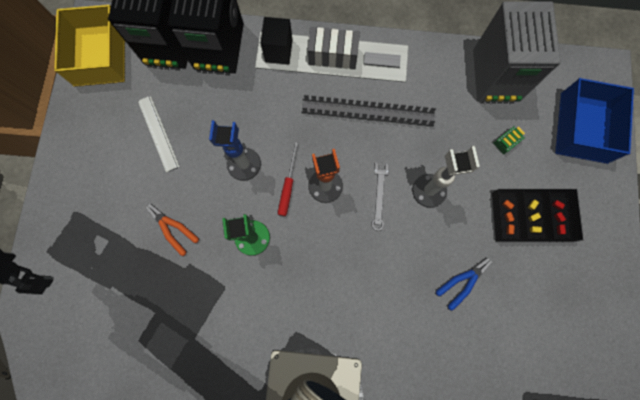

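The scene view shows the orange head at (300,189), white at (214,76), blue at (361,292) and a green look-alike at (448,229). In the top view they are at (326,165), (461,160), (226,138) and (239,228). The orange head is the U-cradle with the orange collar on a grey sleeve. The second "orange" detection is the all-green post, so it isn't meant. I'll confirm in one enlarged crop and triangulate.

```bash
cat > h.py <<'E'
from rig import *
import cv2,numpy as np
def P(c):
    k=get_calibration(c); return np.array(k["intrinsics"])@np.c_[np.array(k["R"]),np.array(k["t"])]
def tri(a,b,ca="scene",cb="top"):
    X=cv2.triangulatePoints(P(ca),P(cb),np.array(a,float).reshape(2,1),np.array(b,float).reshape(2,1)); X=(X[:3]/X[3])[:,0]
    res=[np.linalg.norm((lambda q:q[:2]/q[2])(P(c)@np.r_[X,1])-p) for c,p in((ca,a),(cb,b))]
    return X,res
E
python3 - <<'E'
from h import *
for n,a,b in [("or",(300.1,188.8),(326,165)),("wh",(213.5,75.7),(460.4,160.5)),("bl",(360.4,292.6),(227.9,133.2)),("gr",(448.7,228.8),(239.4,226.5))]:
    X,r=tri(a,b); print(n,X.round(3),np.round(r,1))
S=cv2.imread("pics/scene0.png");T=cv2.imread("pics/top0.png")
f=lambda im,x,y:cv2.resize(im[y-24:y+24,x-32:x+32],(400,300),interpolation=cv2.INTER_CUBIC)
cv2.imwrite("pics/crop0.png",np.vstack([np.hstack([f(S,300,189),f(T,326,165)]),np.hstack([f(S,216,80),f(T,461,160)])]))
for c in ["wrist"]:
    im=snapshot(c); k=get_calibration(c); print({a:np.round(b,3).tolist() for a,b in k.items() if a in("intrinsics","mount")})
E
```

```text
or [0.525 0.019 0.214] [0.2 0.2]
wh [ 0.544 -0.25   0.282] [1.3 1.7]
bl [0.565 0.237 0.234] [2.3 1.9]
gr [0.372 0.194 0.197] [2.9 2.9]
{'intrinsics': [[309.707, 0.0, 320.625], [0.0, 309.707, 202.862], [0.0, 0.0, 1.0]], 'mount': [[0.0, -0.965, -0.263, 0.067], [1.0, -0.0, 0.001, -0.001], [-0.001, -0.263, 0.965, -0.129], [0.0, 0.0, 0.0, 1.0]]}
```

View pics/crop0.png

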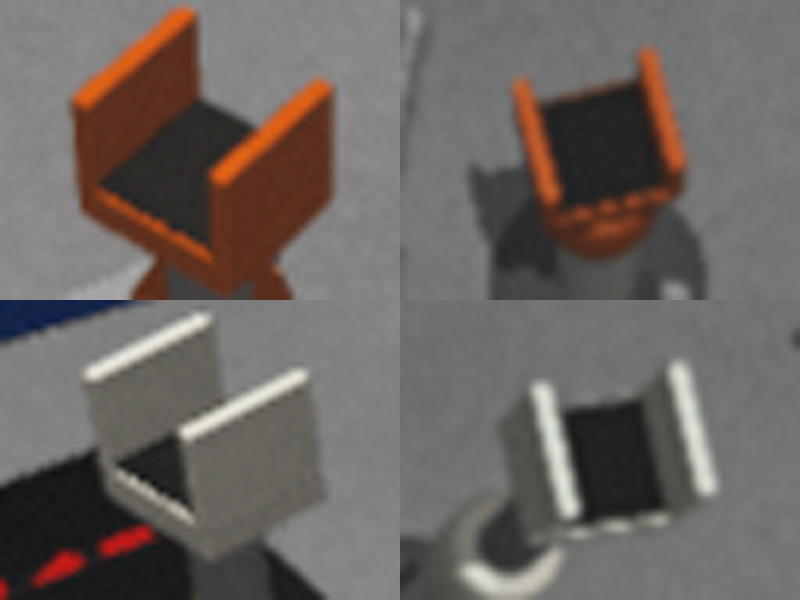

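The crop confirms it: top row is the orange cradle (black trough, orange cheeks, orange collar), bottom row is the white one. Their cheek tops show as bright strips. I'll measure both with matched pairs of wrist views.

```bash
cat >> h.py <<'E'
from scipy.spatial.transform import Rotation as Ro
from scipy.optimize import least_squares
def q(yaw): return (Ro.from_euler('z',yaw)*Ro.from_euler('x',np.pi)).as_quat()
def pts(im,col,near=None):
    f=im.astype(float); r,g,b=f[...,0],f[...,1],f[...,2]
    m=(r>165)&(g<0.62*r)&(b<0.4*r) if col=="o" else (f.min(2)>165)&(f.max(2)-f.min(2)<40)
    n,l,s,c=cv2.connectedComponentsWithStats(m.astype(np.uint8))
    return sorted([(int(s[i,4]),c[i].round(1).tolist()) for i in range(1,n) if s[i,4]>60],reverse=True)[:5]
def view(pos,yaw,name):
    reach(pos,q(yaw)); wait(0.15)
    p,R=np.array(current_eef_pos()),Ro.from_quat(current_eef_rot()).as_matrix()
    im=snapshot("wrist"); cv2.imwrite(f"pics/{name}.png",im[:,:,::-1]); np.savez(f"pics/{name}.npz",p=p,R=R)
    return im
def rays(name,uv):
    k=get_calibration("wrist"); M=np.array(k["mount"]); d=np.load(f"pics/{name}.npz")
    u=cv2.fisheye.undistortPoints(np.array(uv,float).reshape(-1,1,2),np.array(k["intrinsics"]),np.zeros(4)).reshape(-1,2)
    v=(d["R"]@M[:3,:3]@np.c_[u,np.ones(len(u))].T).T
    return d["R"]@M[:3,3]+d["p"], v/np.linalg.norm(v,axis=1)[:,None]
def meet(A,B):
    out=[]
    for a,b in zip(A[1],B[1]):
        N=[np.eye(3)-np.outer(x,x) for x in(a,b)]; X=np.linalg.solve(N[0]+N[1],N[0]@A[0]+N[1]@B[0])
        out.append((X,[np.linalg.norm(N[0]@(X-A[0])),np.linalg.norm(N[1]@(X-B[0]))]))
    return out
def two(c,yaw,tag,col):
    Rz=Ro.from_euler('z',yaw).as_matrix()
    for i,s in enumerate((-1,1)):
        im=view(np.array(c)+Rz@[-0.05,0.07*s,0.14],yaw,f"{tag}{i}"); print(tag,i,pts(im,col))
E
python3 - <<'E'
from h import *
two([0.525,0.019,0.214],0.25,"o","o")
reach([0.50,-0.2,0.44],q(0.25))
two([0.544,-0.25,0.282],0.25,"w","w")
print(current_time_s(),current_joints())
L=[cv2.imread(f"pics/{n}.png") for n in("o0","o1","w0","w1")]
cv2.imwrite("pics/w4.png",cv2.resize(np.vstack([np.hstack(L[:2]),np.hstack(L[2:])]),(800,500)))
E
```

```text
o 0 [(487, [81.5, 179.7]), (285, [201.6, 157.7]), (104, [12.4, 337.5])]
o 1 [(721, [135.1, 177.5]), (291, [429.5, 138.9]), (249, [291.8, 148.3]), (233, [380.6, 126.0]), (145, [39.8, 350.3])]
w 0 [(367, [170.2, 358.5]), (290, [22.6, 45.1]), (222, [213.5, 143.2]), (150, [216.6, 93.8]), (117, [335.5, 245.0])]
w 1 [(327, [53.1, 26.6]), (323, [428.8, 146.3]), (228, [384.3, 127.4]), (178, [231.4, 320.8]), (173, [278.1, 165.1])]
6.65 [-4.10493391e-01  9.58295024e-02  1.65701949e+00 -1.23980456e-04
  1.38871033e+00  9.11273019e-01]
```

View pics/w4.png

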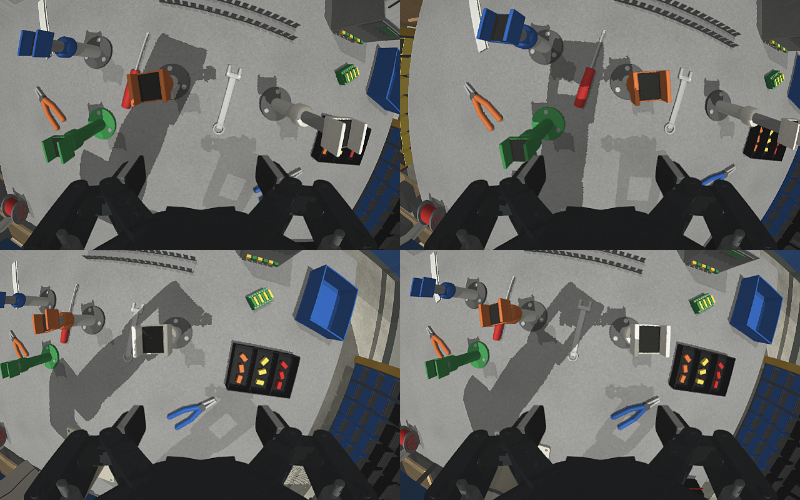

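The four wrist views (montage of 640-px frames) show the orange head at about (240,138) and (404,138), and the white head at about (243,143) and (405,143). The cheeks line up with the tool. Shading breaks a plain threshold, so I'll enlarge the heads to pick out the cheek tops.

Run:
```python
from h import *
f=lambda n,x,y:cv2.resize(cv2.imread(f"pics/{n}.png")[y-30:y+30,x-40:x+40],(400,300),interpolation=cv2.INTER_CUBIC)
cv2.imwrite("pics/crop1.png",np.vstack([np.hstack([f("o0",240,138),f("o1",404,138)]),np.hstack([f("w0",243,143),f("w1",405,143)])]))
```

```text
(no output)
```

View pics/crop1.png

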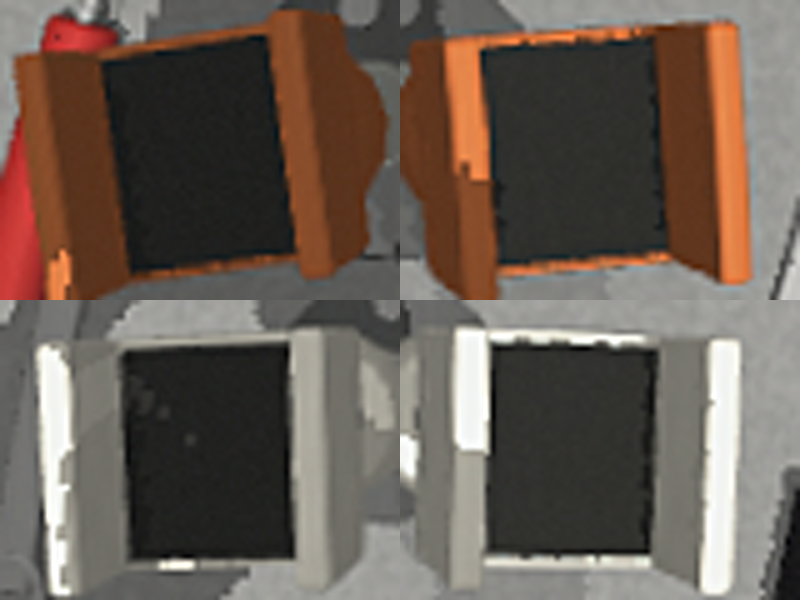

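The crop shows all the cheek tops; the lower-left orange one is slightly cut off. I'll fit the known head shape (4-dof pose, 44 mm long) to the strip ends.

```bash
cat >> h.py <<'E'
# obs: list of (viewname, x0, y0, {(lx,ly):(X,Y) crop px}) ; lx far=+1, ly left=+1
def fit(obs,x0,t=None,sc=5):
    D=[]
    for n,cx,cy,pp in obs:
        uv=[((X+.5)/sc-.5+cx-40,(Y+.5)/sc-.5+cy-30) for X,Y in pp.values()]
        o,v=rays(n,uv); D+= [(k,o,r) for k,r in zip(pp,v)]
    def f(p):
        R=Ro.from_euler('z',p[3]).as_matrix(); out=[]
        for (lx,ly),o,r in D:
            X=p[:3]+R@[0.022*lx,p[4]*ly,0]; d=X-o; out.append((d-r*(d@r))*1000)
        return np.concatenate(out)
    s=least_squares(f,list(x0)+[0.25,0.0225],x_scale=[.1,.1,.1,.1,.01]); return s.x,np.abs(s.fun).max()
E
python3 - <<'E'
from h import *
o=[("o0",240,138,{(1,1):(29,56),(1,-1):(285,12),(-1,-1):(316,277)}),("o1",404,138,{(1,1):(63,39),(1,-1):(324,25),(-1,-1):(337,282)})]
w=[("w0",243,143,{(1,1):(51,45),(-1,1):(62,295),(1,-1):(309,30),(-1,-1):(315,288)}),("w1",405,143,{(1,1):(72,30),(-1,1):(65,288),(1,-1):(323,40),(-1,-1):(316,293)})]
for n,ob,g in(("o",o,[.525,.019,.235]),("w",w,[.544,-.25,.303])):
    x,e=fit(ob,g); print(n,"top",x[:3].round(4),"yaw",x[3].round(3),"half spacing",x[4].round(4),"maxres mm",round(e,2),"centre z",round(x[2]-.021,4))
E
```

```text
o top [0.5264 0.0201 0.2373] yaw 0.359 half spacing 0.0219 maxres mm 0.61 centre z 0.2163
w top [ 0.5415 -0.2513  0.2982] yaw 0.256 half spacing 0.0223 maxres mm 0.6 centre z 0.2772
```

The numbers fit: orange centre at 0.216 m (within 201–221 mm), white at 0.277 m (within 261–311 mm). That means a lift of 60.9 mm. Next: grasp, then twist to unlock.

Run:
```python
from h import *
x,y,z,yaw=0.5264,0.0201,0.2163,0.359
st=lambda s:print(s,round(current_time_s(),2),"F",np.round(current_force(),1),"M",np.round(current_wrist_torque(),2),"p",np.round(current_eef_pos(),4),"gw",round(current_grip_width(),3),"gf",round(current_grip_force(),1))
reach([x,y,0.40],q(yaw)); move_l([x,y,z-0.002],vel=0.12); st("down")
gripper_to(0.0,60); st("grip")
for a in (0.25,0.5,0.75,1.0,1.1):
    reach([x,y,z-0.002],q(yaw+a)); st(a)
    if np.linalg.norm(current_force())>50: break
print(current_joints())
```

```text
down 9.23 F [ 0.3 -0.3  0. ] M [0.   0.02 0.04] p [0.5268 0.0201 0.215 ] gw 0.998 gf 0.0
grip 9.65 F [-0.2  0.7  2.7] M [ 0.09  0.06 -0.04] p [0.5266 0.0202 0.2146] gw 0.577 gf 65.5
0.25 10.0 F [0.3 0.5 3.6] M [0.09 0.   0.1 ] p [0.5267 0.0201 0.2146] gw 0.579 gf 65.5
0.5 10.35 F [0.9 0.7 3.1] M [ 0.04 -0.21  0.01] p [0.5267 0.0201 0.2145] gw 0.579 gf 65.6
0.75 10.7 F [1.4 0.6 3.2] M [-0.02 -0.41 -0.01] p [0.5268 0.0201 0.2145] gw 0.579 gf 65.6
1.0 11.05 F [ 1.2 -0.4  2.5] M [ 0.07 -0.66  0.01] p [0.5268 0.0201 0.2144] gw 0.577 gf 65.6
1.1 11.3 F [2.  0.2 2.5] M [ 0.08 -0.96 -0.  ] p [0.5269 0.0201 0.2145] gw 0.577 gf 65.5
[1.55745212e-02 3.20891674e-01 1.87118837e+00 1.12675988e-05
 9.48401167e-01 1.33716475e-01]
```

Turned freely with low forces; now drawing up by 60.9 mm.

Run:
```python
from h import *
x,y,z,yaw=0.5264,0.0201,0.2163,0.359
st=lambda s:print(s,round(current_time_s(),2),"F",np.round(current_force(),1),"M",np.round(current_wrist_torque(),2),"p",np.round(current_eef_pos(),4),"gw",round(current_grip_width(),3))
p0=current_eef_pos()[2]
move_l([x,y,z+0.02],vel=0.05); st("up1")
move_l([x,y,z-0.002+0.0609],vel=0.05); wait(.2); st("up2"); dz=current_eef_pos()[2]-p0; print("rise",dz)
move_l([x,y,z-0.002+0.0609+(0.0609-dz)],vel=0.03); wait(.2); print("rise",current_eef_pos()[2]-p0)
im=snapshot("scene"); cv2.imwrite("pics/s2.png",cv2.resize(im[50:300,150:450,::-1],(720,600)))
```

```text
up1 11.89 F [3.8 1.1 0.9] M [ 0.03 -1.33 -0.01] p [0.5268 0.0201 0.2365] gw 0.577
up2 13.02 F [ 5.2  0.3 -3.1] M [-0.01 -1.84 -0.03] p [0.5267 0.0201 0.275 ] gw 0.575
rise 0.06054446722571513
rise 0.060614316580632904
```

View pics/s2.png

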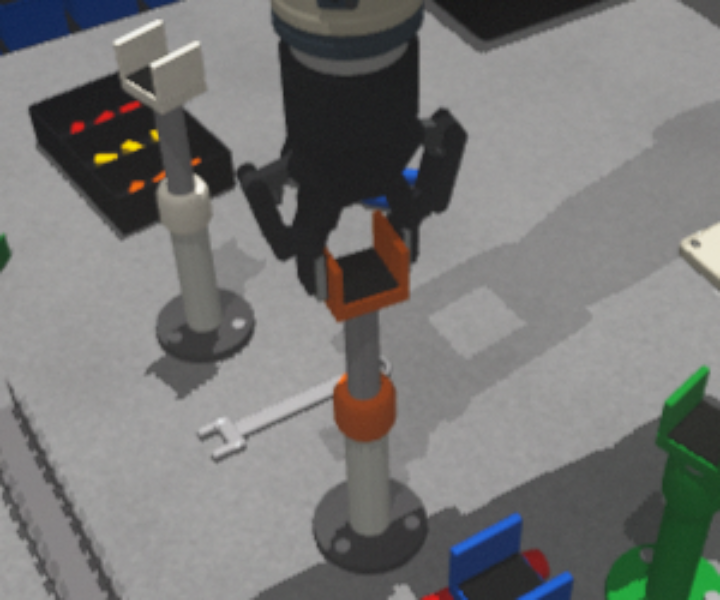

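The tube is drawn well out of the collar, with the head still gripped and turned. Now lock it, release, and re-measure with the same view geometry as the white head.

Run:
```python
from h import *
x,y,z,yaw=0.5264,0.0201,0.2163,0.359
st=lambda s:print(s,round(current_time_s(),2),"F",np.round(current_force(),1),"M",np.round(current_wrist_torque(),2),"p",np.round(current_eef_pos(),4),"gw",round(current_grip_width(),3))
zt=z-0.002+0.0609+0.0003
for a in (0.8,0.5,0.25,0.0,-0.03,-0.06):
    reach([x,y,zt],q(yaw+a)); st(a)
    if a<0.1 and abs(current_wrist_torque()[2])>1.0: break
gripper_to(1.0); st("open")
move_l([x,y,zt+0.09],vel=0.15); st("off")
c=[x,y,0.2748]; two(c,0.25,"p","o"); print(current_time_s())
f=lambda n,x,y:cv2.resize(cv2.imread(f"pics/{n}.png")[y-30:y+30,x-40:x+40],(400,300),interpolation=cv2.INTER_CUBIC)
cv2.imwrite("pics/crop2.png",np.vstack([np.hstack([f("p0",243,145),f("p1",405,145)]),np.hstack([f("w0",243,145),f("w1",405,145)])]))
```

```text
0.8 13.91 F [ 5.   0.6 -3.3] M [-0.28 -1.85 -0.05] p [0.5265 0.0199 0.2751] gw 0.575
0.5 14.3 F [ 4.8 -0.7 -5.2] M [-0.51 -1.7  -0.05] p [0.5262 0.0199 0.2751] gw 0.58
0.25 14.65 F [ 3.  -2.8 -5.2] M [-0.55 -1.4  -0.01] p [0.526  0.0199 0.2751] gw 0.579
0.0 15.0 F [ 2.6 -0.4 -5.7] M [-0.49 -1.09 -0.02] p [0.5258 0.02   0.2751] gw 0.576
-0.03 15.25 F [ 3.4 -0.7 -8.1] M [-0.38 -0.96  0.83] p [0.526  0.0202 0.2751] gw 0.578
-0.06 15.5 F [ 1.8 -0.8 -7.1] M [-0.29 -0.74  1.85] p [0.5258 0.0202 0.2751] gw 0.576
open 15.95 F [ 0.1 -0.1 -0.7] M [-0.01 -0.07 -0.  ] p [0.5264 0.0201 0.2758] gw 1.0
off 16.7 F [-0.3  0.3 -0.4] M [ 0.04  0.01 -0.01] p [0.5259 0.0201 0.3646] gw 0.998
p 0 [(450, [99.9, 174.1]), (110, [25.4, 327.2])]
p 1 [(615, [152.0, 172.3]), (293, [430.1, 136.9]), (214, [295.2, 143.4]), (201, [381.8, 127.3]), (148, [52.8, 338.6])]
18.2
```

View pics/crop2.png

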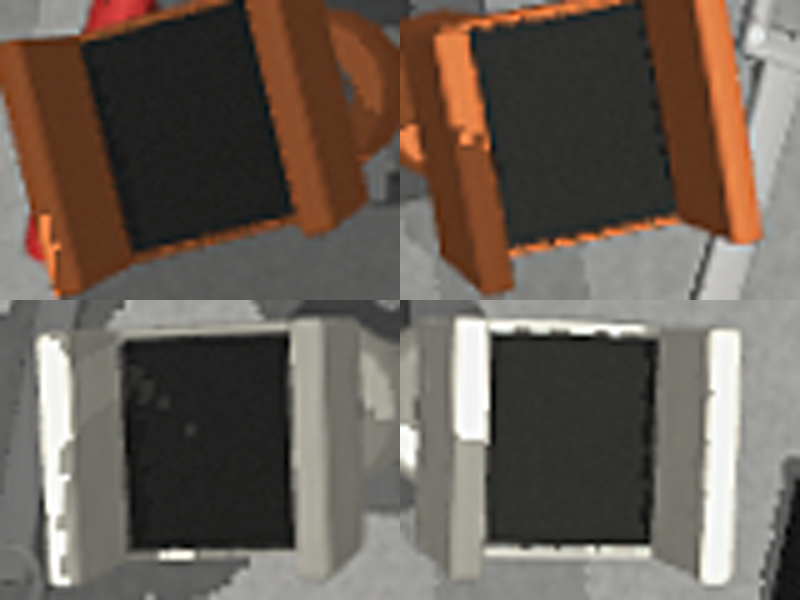

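Orange is now nearer the tilt of the grip. I'll fit the pose, checking the yaw as well, because the head looks slightly more turned than at the start.

Run:
```python
from h import *
o=[("p0",243,145,{(1,1):(12,43),(-1,1):(65,294),(-1,-1):(314,232)}),("p1",405,145,{(1,1):(53,32),(-1,1):(94,289),(1,-1):(307,-1),(-1,-1):(342,238)})]
x,e=fit(o,[.526,.02,.298]); print("top",x[:3].round(4),"yaw",x[3].round(3),x[4].round(4),"res",round(e,2))
```

```text
top [0.5262 0.0205 0.2967] yaw 0.446 0.0219 res 1.79
```

Run:
```python
from h import *
f=lambda n,x,y:cv2.resize(cv2.imread(f"pics/{n}.png")[y-37:y+38,x-50:x+50],(400,300),interpolation=cv2.INTER_CUBIC)
cv2.imwrite("pics/crop3.png",np.vstack([np.hstack([f("p0",240,140),f("p1",405,140)]),np.hstack([f("o0",240,143),f("o1",404,143)])]))
```

```text
(no output)
```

View pics/crop3.png

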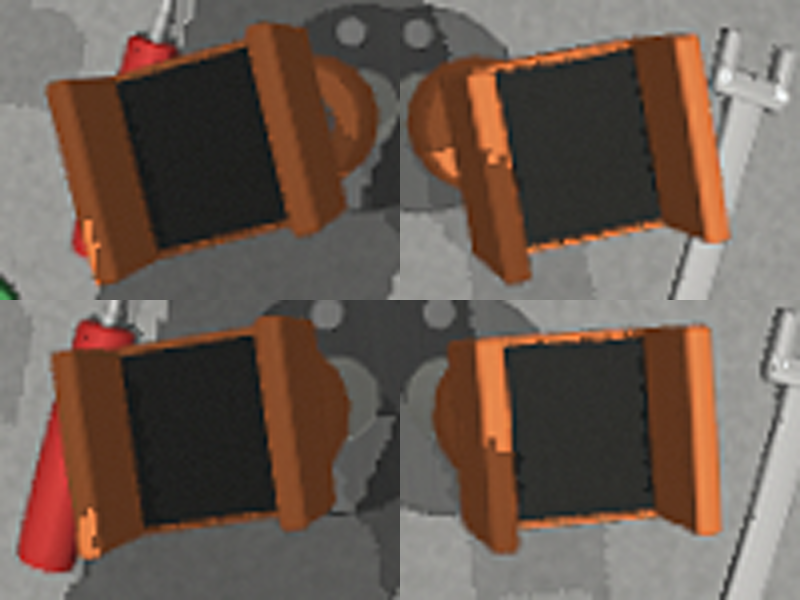

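Run:
```python
from h import *
K=[(1,1),(-1,1),(1,-1),(-1,-1)]; d=lambda *a:dict(zip(K,a))
p=[("p0",230,133,d((60,82),(108,283),(262,27),(310,234))),("p1",395,133,d((81,71),(115,282),(286,37),(316,242)))]
o=[("o0",230,136,d((64,52),(91,256),(269,19),(295,229))),("o1",394,136,d((91,41),(105,251),(298,28),(308,234)))]
for n,ob,g in(("p",p,.298),("o",o,.236)):
    x,e=fit(ob,[.526,.02,g],sc=4); print(n,"top",x[:3].round(4),"yaw",x[3].round(3),x[4].round(4),"res",round(e,2))
```

```text
p top [0.5264 0.0201 0.2963] yaw 0.454 0.0222 res 0.54
o top [0.5264 0.0202 0.2365] yaw 0.35 0.0221 res 0.67
```

Two things need mending. The head is about 0.10 rad short of its locked angle, because it rebounded off the stop when I released it under 1.85 N·m of preload. It is also about 1.5–2 mm low. I'll regrip, unlock, raise it, turn it back gently, and take the preload off before letting go. First, a consistent height comparison with the cheek spacing held fixed.

```bash
sed -i 's/s=least_squares(f,list(x0)+\[0.25,0.0225\],x_scale=\[.1,.1,.1,.1,.01\]); return s.x/if t: s=least_squares(lambda p:f(np.r_[p,t]),list(x0)+[0.25])\n    else: s=least_squares(f,list(x0)+[0.25,0.0225],x_scale=[.1,.1,.1,.1,.01])\n    return s.x/' h.py
cat > dat.py <<'E'
from h import *
K=[(1,1),(-1,1),(1,-1),(-1,-1)]; d=lambda *a:dict(zip(K,a))
p=[("p0",230,133,d((60,82),(108,283),(262,27),(310,234))),("p1",395,133,d((81,71),(115,282),(286,37),(316,242)))]
o=[("o0",230,136,d((64,52),(91,256),(269,19),(295,229))),("o1",394,136,d((91,41),(105,251),(298,28),(308,234)))]
w=[("w0",243,143,{(1,1):(51,45),(-1,1):(62,295),(1,-1):(309,30),(-1,-1):(315,288)}),("w1",405,143,{(1,1):(72,30),(-1,1):(65,288),(1,-1):(323,40),(-1,-1):(316,293)})]
E
python3 - <<'E'
from dat import *
for n,ob,g,s in(("p",p,[.526,.02,.298],4),("o",o,[.526,.02,.236],4),("w",w,[.544,-.25,.3],5)):
    print(n,[fit(ob,g,t=t,sc=s)[0][2].round(4) for t in(.0218,.022,.0222,.0225)])
E
python3 - <<'E'
from h import *
# scene/top strip check with current picture (arm clear of the line of sight?)
for c in("scene","top"):
    im=snapshot(c); cv2.imwrite(f"pics/{c}3.png",im[:,:,::-1]); print(c,"o",pts(im,"o"),"w",pts(im,"w"))
E
```

```text
p [np.float64(0.2967), np.float64(0.2965), np.float64(0.2963), np.float64(0.2961)]
o [np.float64(0.2367), np.float64(0.2365), np.float64(0.2364), np.float64(0.2361)]
w [np.float64(0.2986), np.float64(0.2984), np.float64(0.2982), np.float64(0.298)]
scene o [(430, [524.6, 376.9]), (430, [499.3, 375.5]), (65, [285.9, 144.6])] w [(5313, [98.3, 331.5]), (536, [548.8, 168.3]), (513, [455.6, 148.9]), (293, [261.0, 222.4])]
top o [(72, [170.1, 237.9])] w [(726, [157.3, 134.4]), (454, [387.1, 71.5]), (122, [347.9, 41.9]), (118, [333.4, 40.6]), (79, [365.0, 45.5])]
```

Run:
```python
from h import *
x,y,zc,L=0.5264,0.0201,0.2753,0.352
st=lambda s:print(s,round(current_time_s(),2),"F",np.round(current_force(),1),"Mz",np.round(current_wrist_torque()[2],2),"p",np.round(current_eef_pos(),4),"gw",round(current_grip_width(),3))
zt=zc-0.002
reach([x,y,0.38],q(L+.1)); move_l([x,y,zt],vel=0.12); gripper_to(0.0,60); st("grip")
reach([x,y,zt],q(L+0.6)); reach([x,y,zt],q(L+1.08)); z0=current_eef_pos()[2]; st("unl")
up=zt
for _ in range(3):
    up+=0.0019-(current_eef_pos()[2]-z0); move_l([x,y,up],vel=0.02); wait(.15)
print("rise",current_eef_pos()[2]-z0)
for a in (0.7,0.3,0.05): reach([x,y,up],q(L+a)); st(a)
a=0.02
while a>-0.04:
    reach([x,y,up],q(L+a)); m=current_wrist_torque()[2]; print(round(a,3),round(m,2))
    if m>0.45: break
    a-=0.01
for _ in range(8):
    if current_wrist_torque()[2]<0.1: break
    a+=0.004; reach([x,y,up],q(L+a)); wait(.05); print(round(a,3),round(current_wrist_torque()[2],2))
gripper_to(1.0); st("open")
move_l([x,y,up+0.09],vel=0.2)
two([x,y,0.2768],0.25,"r","o"); print(current_time_s())
f=lambda n,x,y:cv2.resize(cv2.imread(f"pics/{n}.png")[y-37:y+38,x-50:x+50],(400,300),interpolation=cv2.INTER_CUBIC)
cv2.imwrite("pics/crop4.png",np.vstack([np.hstack([f("r0",240,143),f("r1",405,143)]),np.hstack([f("w0",240,143),f("w1",405,143)])]))
```

```text
grip 20.22 F [0.1 0.9 3.3] Mz 0.02 p [0.5267 0.0202 0.2738] gw 0.574
unl 21.3 F [ 0.9 -0.3  3. ] Mz 0.02 p [0.5269 0.0201 0.2735] gw 0.578
rise 0.0019463465837279426
0.7 22.95 F [ 4.8 -1.9 -6.7] Mz -0.06 p [0.5264 0.0199 0.2755] gw 0.576
0.3 23.42 F [ 4.5 -0.9 -6.6] Mz -0.09 p [0.5261 0.02   0.2754] gw 0.574
0.05 23.77 F [ 2.5 -0.8 -6.6] Mz -0.04 p [0.5259 0.0201 0.2755] gw 0.577
0.02 0.09
0.01 0.02
0.0 -0.08
-0.01 0.13
-0.02 0.45
-0.016 0.37
-0.012 0.16
-0.008 0.06
open 26.37 F [-0.1  0.8  0.7] Mz 0.02 p [0.5267 0.0201 0.2761] gw 0.997
r 0 [(445, [100.4, 173.8]), (110, [25.8, 326.6])]
r 1 [(610, [152.4, 172.0]), (295, [430.8, 140.1]), (207, [295.4, 143.2]), (173, [378.7, 128.8]), (148, [53.2, 338.1])]
28.4667
```

View pics/crop4.png

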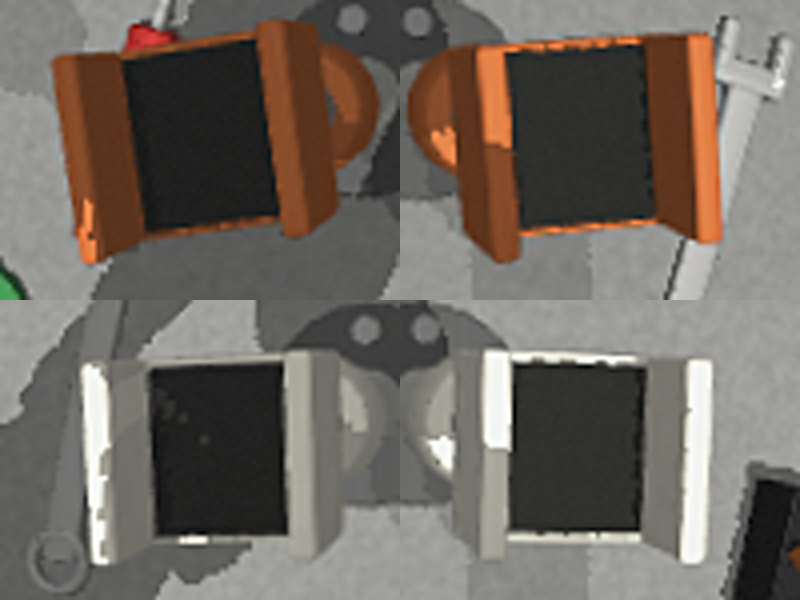

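The orange head (top row) is back to a smaller tilt, as at the start; the white one is below it for comparison. Refit of both:

Run:
```python
from dat import *
r=[("r0",230,136,d((65,59),(92,260),(274,24),(298,234))),("r1",395,136,d((91,48),(106,259),(300,37),(311,240)))]
w=[("w0",230,136,d((93,64),(102,261),(299,52),(305,256))),("w1",395,136,d((97,52),(92,256),(299,61),(294,261)))]
for n,ob,g in(("r",r,[.526,.02,.298]),("w",w,[.544,-.25,.3]),("o",o,[.526,.02,.236])):
    x,e=fit(ob,g,t=.0222,sc=4); print(n,x.round(4),round(e,2), fit(ob,g,sc=4)[0].round(4))
```

```text
r [0.5265 0.0202 0.2998 0.3511] 1.02 [0.5265 0.0202 0.2998 0.3511 0.0223]
w [ 0.5417 -0.2513  0.298   0.2558] 0.9 [ 0.5417 -0.2513  0.2979  0.2558  0.0224]
o [0.5264 0.0202 0.2364 0.3504] 0.79 [0.5264 0.0202 0.2365 0.3504 0.0221]
```

The locked angle is back to its start value (0.351 against 0.350). The hand-picked heights scatter by about 1 mm, so I'll compare the heads by sub-pixel image alignment (ECC) instead.

```bash
cat > ecc.py <<'E'
from dat import *
C=lambda x0,y0,P:np.array([((X+.5)/4-.5+x0-40,(Y+.5)/4-.5+y0-30) for X,Y in P])
R0=C(230,136,[(65,59),(92,260),(298,234),(274,24)]);R1=C(395,136,[(91,48),(106,259),(311,240),(300,37)])
def head(n,ref,guess):  # map ref quad into image n
    out=[]
    for i,Q in enumerate(ref[1]):
        im=[cv2.GaussianBlur(cv2.imread(f"pics/{m}{i}.png")[:,:,2],(0,0),0.8).astype(np.float32) for m in(ref[0],n)]
        m=np.zeros(im[0].shape,np.uint8); cv2.fillConvexPoly(m,np.int32((Q-Q.mean(0))*1.06+Q.mean(0)),1)
        g=np.array(guess[i],float); A=cv2.getAffineTransform(np.float32(Q[:3]),np.float32(g[:3]))
        cc,W=cv2.findTransformECC(im[0],im[1],A.astype(np.float32),cv2.MOTION_AFFINE,(3,300,1e-7),m,1)
        out.append(cv2.transform(Q[None],W)[0]); print(n,i,"cc",round(cc,3),end=" ")
    return out
def zfit(n,Q):
    return np.mean([X for X,_ in meet(rays(n+"0",Q[0]),rays(n+"1",Q[1]))],0)
E
python3 - <<'E'
from ecc import *
P=C(230,133,[(60,82),(108,283),(310,234),(262,27)]),C(395,133,[(81,71),(115,282),(316,242),(286,37)])
O=C(230,136,[(64,52),(91,256),(295,229),(269,19)]),C(394,136,[(91,41),(105,251),(308,234),(298,28)])
W=C(230,136,[(93,64),(102,261),(305,256),(299,52)]),C(395,136,[(97,52),(92,256),(294,261),(299,61)])
print("r",zfit("r",(R0,R1)).round(4))
for n,g in(("o",O),("p",P),("w",W)):
    Q=head(n,("r",(R0,R1)),g); print(zfit(n,Q).round(4), "picked",zfit(n,g).round(4))
E
```

```text
r [0.5266 0.0202 0.3006]
o 0 cc 0.981 o 1 cc 0.991 [0.5264 0.0201 0.237 ] picked [0.5265 0.0202 0.237 ]
p 0 cc 0.979 p 1 cc 0.992 [0.5267 0.0203 0.2978] picked [0.5264 0.0201 0.2966]
w 0 cc 0.803 w 1 cc 0.985 [ 0.5418 -0.2527  0.2906] picked [ 0.5418 -0.2513  0.2986]
```

```bash
cat > floor.py <<'E'
from ecc import *
# floor quad by sub-pixel line fits to the dark floor's edges, robust to lighting
def quad(n,i,c):
    im=cv2.imread(f"pics/{n}{i}.png").max(2); s=8; x,y=np.int32(np.round(c))
    a=cv2.resize(im[y-37:y+38,x-50:x+50],None,fx=s,fy=s,interpolation=cv2.INTER_LINEAR)
    m=(a<80).astype(np.uint8); m=cv2.morphologyEx(m,cv2.MORPH_CLOSE,np.ones((21,21)))
    m=cv2.morphologyEx(m,cv2.MORPH_OPEN,np.ones((41,41)))
    _,l=cv2.connectedComponents(m); m=(l==l[37*s,50*s]).astype(np.uint8)
    k,_=cv2.findContours(m,cv2.RETR_EXTERNAL,cv2.CHAIN_APPROX_NONE); k=max(k,key=cv2.contourArea)[:,0].astype(float)
    b=cv2.boxPoints(cv2.minAreaRect(k.astype(np.float32))).astype(float); b=b[np.argsort(np.arctan2(*(b-b.mean(0)).T[::-1]))] # TL,TR,BR,BL
    for _ in range(3):
        L=[]
        for j in range(4):
            p,q_=b[j],b[(j+1)%4]; u=(q_-p)/np.linalg.norm(q_-p); t=(k-p)@u; h=np.abs((k-p)@[-u[1],u[0]])
            sel=k[(h<20)&(t>30)&(t<np.linalg.norm(q_-p)-30)]; v=cv2.fitLine(sel.astype(np.float32),cv2.DIST_HUBER,0,.01,.01).ravel(); L.append(v)
        b=np.array([ (lambda A,B:A[2:]+A[:2]*np.linalg.solve(np.c_[A[:2],-B[:2]],B[2:]-A[2:])[0])(L[j-1],L[j]) for j in range(4)])
    return (b+.5)/s-.5+[x-50,y-37]
E
python3 - <<'E'
from floor import *
cent={"o":((238,137),(404,137)),"p":((241,138),(405,138)),"r":((241,139),(405,139)),"w":((244,145),(405,145))}
for n,c in cent.items():
    B=[quad(n,i,c[i]) for i in(0,1)]
    d0=np.load(f"pics/{n}0.npz")["p"]
    sz=[np.round([np.linalg.norm(b[3]-b[0]),np.linalg.norm(b[1]-b[0])],1).tolist() for b in B]
    # left edge (visible base) in view0, right edge in view1; ends: both
    mid=[b.mean(0,keepdims=True) for b in B]
    X=meet(rays(n+"0",mid[0]),rays(n+"1",mid[1]))[0]
    print(n,"mid",X[0].round(4),"skew",round(X[1][0]*1e3,2),"sizes",sz,"tcp z",d0[2].round(4))
E
```

```text
o mid [0.5271 0.0207 0.2194] skew 0.36 sizes [[43.4, 34.3], [43.1, 34.6]] tcp z 0.3539
p mid [0.527  0.0207 0.2801] skew 0.62 sizes [[43.4, 34.6], [43.5, 34.9]] tcp z 0.4134
r mid [0.5271 0.0207 0.283 ] skew 0.37 sizes [[43.9, 34.7], [42.9, 34.5]] tcp z 0.4151
w mid [ 0.5423 -0.2511  0.2806] skew 0.03 sizes [[41.8, 33.6], [41.9, 32.8]] tcp z 0.4223
```

The rises I measure from images scatter more than the kinematics do. The likely cause is noise in the single TCP readings that set the stereo baseline. I'll repeat the fit with the commanded view poses.

Run:
```python
from floor import *
import h
cent={"o":((238,137),(404,137)),"p":((241,138),(405,138)),"r":((241,139),(405,139)),"w":((244,145),(405,145))}
cc={"o":[.525,.019,.214],"p":[.5264,.0201,.2748],"r":[.5264,.0201,.2768],"w":[.544,-.25,.282]}
Rz=Ro.from_euler('z',.25).as_matrix(); Rc=Ro.from_quat(q(.25)).as_matrix()
T={"o":(R0*0,),}
pk={"r":(R0,R1),"o":(C(230,136,[(64,52),(91,256),(295,229),(269,19)]),C(394,136,[(91,41),(105,251),(308,234),(298,28)])),
"p":(C(230,133,[(60,82),(108,283),(310,234),(262,27)]),C(395,133,[(81,71),(115,282),(316,242),(286,37)])),
"w":(C(230,136,[(93,64),(102,261),(305,256),(299,52)]),C(395,136,[(97,52),(92,256),(294,261),(299,61)]))}
for n in "oprw":
    B=[quad(n,i,cent[n][i]) for i in(0,1)]
    for i,s in enumerate((-1,1)):
        d0=np.load(f"pics/{n}{i}.npz"); pc=np.array(cc[n])+Rz@[-.05,.07*s,.14]
        print(n,i,"read-cmd mm",((d0["p"]-pc)*1e3).round(2),"rot mrad",(Ro.from_matrix(d0["R"]@Rc.T).as_rotvec()*1e3).round(1))
        np.savez(f"pics/{n}c{i}.npz",p=pc,R=Rc)
    m=[b.mean(0,keepdims=True) for b in B]
    print("   floor z",meet(rays(n+"c0",m[0]),rays(n+"c1",m[1]))[0][0][2].round(4),"picked top z",zfit(n+"c",pk[n])[2].round(4))
```

```text
o 0 read-cmd mm [ 0.12  0.55 -0.14] rot mrad [0.1 0.2 1.1]
o 1 read-cmd mm [ 0.39 -0.79  0.  ] rot mrad [-0.2 -0.1 -1.1]
   floor z 0.2165 picked top z 0.2344
p 0 read-cmd mm [-0.25  0.66 -1.38] rot mrad [0.6 2.4 0.8]
p 1 read-cmd mm [ 0.34 -0.63 -0.18] rot mrad [-0.3  0.3 -0.8]
   floor z 0.2777 picked top z 0.2945
r 0 read-cmd mm [-0.33  0.68 -1.67] rot mrad [0.7 2.9 0.9]
r 1 read-cmd mm [ 0.33 -0.62 -0.22] rot mrad [-0.3  0.3 -0.8]
   floor z 0.2807 picked top z 0.2986
w 0 read-cmd mm [0.38 1.4  0.32] rot mrad [ 0.1 -0.4  1.8]
w 1 read-cmd mm [ 0.35 -0.66  0.08] rot mrad [-0.3 -0.3 -0.6]
   floor z 0.2761 picked top z 0.2945
```

Run:
```python
from h import *
roi={("scene","o"):(300,185,28,26),("scene","w"):(216,78,26,24),("top","o"):(326,165,24,20),("top","w"):(461,160,24,20)}
R={}
for (c,k),(x,y,a,b) in roi.items():
    im=cv2.imread(f"pics/{c}0.png")[:,:,::-1][y-b:y+b,x-a:x+a]; g=cv2.resize(im[...,0],None,fx=8,fy=8,interpolation=cv2.INTER_LINEAR)
    n,l,s,cc=cv2.connectedComponentsWithStats((g>(175)).astype(np.uint8))
    i=[j for j in range(1,n) if s[j,4]>2500]; i=sorted(i,key=lambda j:-s[j,4])[:2]; i=sorted(i,key=lambda j:cc[j][0])
    R[c,k]=[(cc[j]+.5)/8-.5+[x-a,y-b] for j in i]; print(c,k,[(int(s[j,4]/64),R[c,k][n_].round(1).tolist()) for n_,j in enumerate(i)])
for k in "ow":
    for a in R["scene",k]:
        for b in R["top",k]: 
            X,r=tri(a,b); print(k,X.round(4),np.round(r,1))
```

```text
scene o [(59, [288.9, 173.4]), (59, [311.1, 185.2])]
scene w [(46, [206.9, 62.9]), (46, [222.7, 72.0])]
top o []
top w [(45, [453.3, 159.2]), (49, [475.4, 156.1])]
w [ 0.5475 -0.2347  0.314 ] [7.1 8.9]
w [ 0.5473 -0.2725  0.2986] [0.1 0.2]
w [ 0.5361 -0.2291  0.2992] [0.3 0.4]
w [ 0.5357 -0.2657  0.2851] [7.8 9.5]
```

Run:
```python
from h import *
x,y,a,b=326,165,24,20
g=cv2.resize(cv2.imread("pics/top0.png")[y-b:y+b,x-a:x+a,2],None,fx=8,fy=8,interpolation=cv2.INTER_LINEAR)
for th in(130,145,160):
    n,l,s,cc=cv2.connectedComponentsWithStats((g>th).astype(np.uint8))
    for j in range(1,n):
        if s[j,4]>1500:
            p=(cc[j]+.5)/8-.5+[x-a,y-b]
            for q_ in((288.9,173.4),(311.1,185.2)):
                X,r=tri(q_,p)
                if max(r)<2.5: print(th,s[j,4]//64,p.round(1),X.round(4),np.round(r,2))
```

```text
130 69 [335.7 157.5] [5.350e-01 5.000e-04 2.384e-01] [0.47 0.48]
130 60 [315.  162.2] [0.5198 0.0428 0.2399] [0.58 0.58]
145 53 [335.6 157.7] [5.348e-01 5.000e-04 2.382e-01] [0.38 0.39]
145 47 [315.1 162.5] [0.5195 0.0425 0.2395] [0.51 0.5 ]
160 38 [335.6 157.8] [5.347e-01 5.000e-04 2.381e-01] [0.32 0.33]
160 35 [315.1 162.7] [0.5193 0.0423 0.2391] [0.45 0.45]
```

Two independent estimates of the white-minus-start-orange height (61.5 and 60.1 mm) against a total rise of about 62.5 mm put the head roughly 1.5 mm high. There's time for one quick correction.

```bash
python3 - <<'E'
from h import *
x,y,L=0.5264,0.0201,0.352
st=lambda s:print(s,round(current_time_s(),2),"F",np.round(current_force(),1),"Mz",np.round(current_wrist_torque()[2],2),"p",np.round(current_eef_pos(),4))
zt=0.2757
reach([x,y,0.35],q(L)); move_l([x,y,zt],vel=0.15); gripper_to(0.0,60); st("grip"); z0=current_eef_pos()[2]
reach([x,y,zt],q(L+1.08)); st("unl")
z=zt-0.0015+(zt-z0)*0; move_l([x,y,z],vel=0.02); wait(.1)
e=(current_eef_pos()[2]-z0)+0.0015; z-=e; move_l([x,y,z],vel=0.02); wait(.1); print("drop",current_eef_pos()[2]-z0)
reach([x,y,z],q(L+0.3))
for a in(0.02,-0.01,-0.018): reach([x,y,z],q(L+a)); st(a)
for a in(-0.012,-0.008,-0.004):
    if current_wrist_torque()[2]<0.1: break
    reach([x,y,z],q(L+a))
st("pre"); gripper_to(1.0); move_l([x,y,z+0.09],vel=0.2); st("off")
if current_time_s()<36.5:
    two([x,y,0.2755],0.25,"s","o")
print(current_time_s())
E
python3 - <<'E'
from floor import *
B=[quad("s",i,c) for i,c in((0,(241,139)),(1,(405,139)))]
m=[b.mean(0,keepdims=True) for b in B]; print("floor",meet(rays("s0",m[0]),rays("s1",m[1]))[0][0].round(4))
for n in("r","s"):
    b=quad(n,1,(405,139)); v=b[3]-b[0]; print(n,"img angle",np.arctan2(v[0],v[1]).round(3))
f=lambda n,x,y:cv2.resize(cv2.imread(f"pics/{n}.png")[y-37:y+38,x-50:x+50],(400,300),interpolation=cv2.INTER_CUBIC)
cv2.imwrite("pics/crop5.png",np.hstack([f("s0",240,143),f("s1",405,143)]))
E
```

```text
grip 30.04 F [-0.3  0.7  4. ] Mz 0.05 p [0.5269 0.0202 0.2765]
unl 31.05 F [1.4 1.9 2.6] Mz 0.08 p [0.527  0.0202 0.276 ]
drop -0.001934646264460882
0.02 32.89 F [ 4.   0.9 -6.1] Mz 0.01 p [0.5261 0.02   0.2746]
-0.01 33.14 F [ 4.2 -0.3 -6.1] Mz 0.19 p [0.5261 0.02   0.2746]
-0.018 33.39 F [ 3.5  0.4 -8.3] Mz 0.66 p [0.5261 0.0201 0.2746]
pre 34.14 F [  3.2   0.  -12.2] Mz 0.18 p [0.5262 0.0201 0.2748]
off 35.19 F [-0.2  0.  -0.6] Mz 0.04 p [0.5259 0.0201 0.3643]
s 0 [(453, [100.0, 174.1]), (108, [25.5, 327.0])]
s 1 [(614, [152.4, 172.4]), (295, [430.8, 139.2]), (212, [295.3, 143.3]), (163, [378.0, 130.5]), (150, [52.9, 338.4])]
36.6917
floor [0.5271 0.0207 0.2819]
r img angle 0.065
s img angle 0.085
```

View pics/crop5.png

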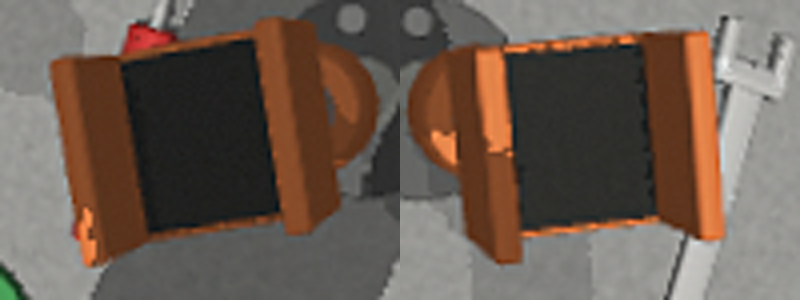

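The last view shows the head locked again within 0.02 rad of its start angle (at (241,139) and (405,139)). By the floor-edge fit it is about 1 mm above the white one, and the gripper is clear. Handing in.

```bash
python3 -c "
from rig import *
print(job_done())"
```

```text
the job is handed in; nothing more can be done
None
```

The job is handed in at about 37 s: the orange post is drawn up level with the white one to about 1 mm by my measurements, twisted back to within about 0.02 rad of its locked angle and released, and I didn't touch the white or blue posts; it took three unlock-and-lock cycles (the first left it about 0.1 rad short of locked).

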